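# Lay out the dog walker's kit on the mudroom bench

## Task

Lay out the dog walker's kit on the bench (left and right as you face the backrest): put the key ring flat on the middle of the upturned bowl's top, where it can't be missed, and stand the pocket treat tin directly in front of the tall canister it is filled from, a few centimetres clear of it. Stand the bag dispenser upright directly to the left of the bowl, level with the bowl's middle, with a hand's width (10 cm) clear between the two, and lay the whistle flat in the middle of that gap so it doesn't get lost. Leave the bowl, the canister and everything else on the bench where they are.

Things in the scene. Friction and masses are not known exactly. Their poses are not given: they have to be found in the camera images.
- keys_mid (a point): Silver key ring, one rigid 60 g piece: a steel bar 44 long, 14 wide, 10 high with a flat ring (24 across) at each end and a flat key (3 thick) on each ring pointing off sideways. Grip the bar across its 14 mm at its middle, clear of the keys. Point: centre of the bar and of the whole piece, 5 above its underside; x along the bar, y across, z up. The key tips reach 56 from this point.
- whistle_mid (a point): Yellow plastic dog whistle (20 g) lying flat: a straight bar 64 long with rounded tail and mouthpiece, 18 wide and 15 high (11 high towards the mouthpiece), a thin wire eye behind the tail. This point: the middle of its length and width, 7.5 mm above its underside; x along it to the mouthpiece, y across, z up.
- dispenser_mid (a point): Bag dispenser (60 g): a stubby upright grey plastic tube, 40 diameter, 72 high, with a black screw cap and a belt clip that stands out 6 on its +x side. Grip it across y. This point: on the tube's axis, half-way up (36 above its foot); z up.
- tin_mid (a point): Pocket treat tin (70 g): a round shut aluminium tin, 58 diameter over its lid, 36 high, standing flat. This point: on its axis, half-way up (18 above its foot); z up.
- bowl: Steel pet bowl upside down (loose, 500 g): rim 178 diameter on the bench, tapering to a flat round top 126 diameter, 58 above the bench, with a flush rubber ring. Origin: centre of the rim circle on the bench; z up; at the start x points to the backrest and y to the left as you face the backrest. With 10 cm clear the dispenser's axis is 209 from this origin on the +y side.
- canister: Tall round orange treat canister, flip-top lid shut (loose, 600 g): 90 diameter (lid 92), 134 high, its back against the gray backrest; a thumb tab on the lid stands out 7 more at the front. Origin: centre of its underside; z up, x to the backrest, y to the left as you face it. In front of it: towards the robot, its -x side.
- clicker: Bystander, not to be moved: a black box-shaped training clicker with a white button, 56 x 36, 20 high over the button, loose. Origin: centre of its underside.
- bone: Bystander, not to be moved: a rubber chew bone, 94 x 48, 22 high, loose. Origin: centre of its underside; x along it.
- brush: Bystander, not to be moved: a wooden dog grooming brush lying bristles down near the backrest, head 60 x 85 and 26 high, handle 80 long off its -y side, loose. Origin: under the centre of its head.
Not all that is in view belongs to the job. Of the things shaped like the part that bears keys_mid, the bare steel one is meant.

How it is judged (in metres and radians):
At the end, for the whole second after the job is handed in: Keys flat, within 15 mm of the middle of the bowl's top. Tin upright 10-70 mm in front of canister, 15 mm sideways. Dispenser upright left of bowl, 80-120 mm clear, 15 mm fore/aft. Whistle flat, 15 mm from mid-gap. Bowl, canister upright, moved under 15 mm. Kit at rest, released (horizontal distance between keys_mid and bowl below 0.015 m and z of keys_mid in the frame of bowl between 0.058 and 0.068 m and angle between each of keys_mid, whistle_mid's own z axis and vertical below 0.12 rad and y of tin_mid in the frame of canister between -0.015 and 0.015 m and x of tin_mid in the frame of canister between -0.145 and -0.085 m and angle between each of tin_mid, dispenser_mid, bowl, canister's own z axis and vertical below 0.1 rad and height (world z) of tin_mid below 0.022 m and x of dispenser_mid in the frame of bowl between -0.015 and 0.015 m and y of dispenser_mid in the frame of bowl between 0.188 and 0.228 m and height (world z) of dispenser_mid between 0.03 and 0.04 m and x of whistle_mid in the frame of bowl between -0.015 and 0.015 m and y of whistle_mid in the frame of bowl between 0.123 and 0.153 m and horizontal distance between whistle_mid and dispenser_mid between 0.055 and 0.085 m and height (world z) of whistle_mid below 0.012 m and distance of each of bowl, canister from where it was at the start of the episode below 0.015 m and linear speed of each of keyring, whistle, dispenser, tin below 0.01 m/s); the robot touches nothing.
It fails at once if a bystander (clicker, chew bone, grooming brush) is shifted by more than 20 mm (distance of any of clicker, bone, brush from where it was at the start of the episode above 0.02 m).
It also fails if it takes over 109 s, if anything falls off the work surface, if the arm or the gripper's body presses on something with over 40 N, if the wrist force passes 120 N, or if a joint passes its speed limit or range.

## Robot

A 7-joint arm with a two-finger parallel gripper is mounted at the origin on the work surface. World frame = base frame: x ahead of the robot, y to its left, z up, the work surface at z = 0. Lengths are in mm, angles in rad, forces in N, time in s.
With the tool pointing down it reaches from about 400 to 875 mm from the base axis. Payload 6.5 kg.
Tool frame: the origin (TCP) lies at the very end of the fingers, on their centre line; the grasp point (between the pads) lies 19 mm behind it (r.tcp_to_grasp is the distance from the TCP to the grasp point, in mm); z points along the fingers, y is the line along which they close (so a half turn about z gives the same grasp; the last joint's range is limited). The gripper opens to 85 mm and grips with 20 to 120 N. Pads are 22 mm wide; open, the fingers measure 114 mm over their backs; the gripper's body (76 mm by 85 mm) begins 54 mm behind the grasp point. The pads swing forward as they close: fully open they stand 13 mm farther back than shut.
Start: joints at [-1.28, 0.536, -0.004, 1.538, 0.003, 1.067, -0.071], TCP at [227.025, 609.056, 231.29] pointing down, gripper open.
Joint ranges: [-2.7, 2.7], [-0.37, 2.16], [-1.27, 1.26], [0.24, 2.4], [-1.31, 4.45], [0.19, 1.91], [-2.76, 2.76]. Speed limits (rad/s): [2.39, 2.39, 3.14, 3.14, 3.14, 3.14, 3.14].

## Interface

Orientations are given as a unit quaternion [x, y, z, w].
In Python, from cell import r, eyes, telemetry gives the robot as it stands. Calls block until the motion is done:
- r.move_to(position, orientation): joint-space move of the TCP to a pose.
- r.servo_line(position, attitude=None, max_speed=150): straight line of the TCP; attitude=None keeps the orientation; max_speed is the mean speed in mm/s.
- r.movej(angles): joint-space move.
- r.let_go() and r.clamp(strength=None): open the fingers fully, or close them until they stop; strength is the grip in N (None keeps the last).
- r.pause(seconds).
- r.inverse_kinematics(position, orientation): joint angles nearest the present ones, or None.
- eyes.camera(name): name is "scene" or "top" or "wrist"; returns the picture (384x512x3 uint8, red, green, blue); there is no depth.
- eyes.camera_params(name): a dict with "K" (3x3 intrinsics, pixels), "k1" (the pictures are not rectified: a ray, as slopes to the right and down, at radius r is drawn at 1 + k1 r^2 times it, then the intrinsics apply), "R" (3x3) and "t" (3): a world point X has camera coordinates R X + t. Camera axes: x right, y down, z forward; pixel columns grow to the right and rows downward; lengths in mm; the calibration is good to about 2 mm. A picture is of the moment at which its call begins: read the wrist's pose just before it. camera_params takes no time and is no camera call; for the wrist camera it gives the pose at the moment of the call.
A pose or a line that the arm cannot do raises r.Unreachable and nothing moves.
- r.close_job(): hands the job in; it is judged then, once.
Trained networks look in the newest picture that a camera, given by its name, has taken for a name from the list of things; names that differ only in an ending like _2 or _b are one class to them, and where a whole thing is asked for, a point or a joint stands for the part that bears it (a point fixed in the world has none). Each returns a list of dicts, best first, with "score" (0 to 1); they miss things now and then, are a little off and sometimes report something else, mostly with a low value. They report only what shows in the picture. A call takes as long as a camera call. They do not tell look-alikes from the thing itself.
- eyes.boxes_of(camera, name): "uv" ([column, row] in pixels, amid what is visible of it).
- eyes.trace(camera, name): "pixels" (384x512 bool, what is visible of it) and "uv" ([column, row] in pixels, amid what is visible of it).
- eyes.pinpoint(camera, name): "uv" ([column, row] in pixels: a listed point, or the origin of a listed thing).
Readings, each from a call of its own:
- telemetry.get_clock(): time.
- telemetry.get_joints(): joint angles.
- telemetry.get_joint_vel(): joint speeds.
- telemetry.get_tau(): joint torques, N m.
- telemetry.get_tool_pos(): TCP position.
- telemetry.get_orientation(): TCP orientation.
- telemetry.get_wrist_force(): force on the tool from outside, world axes, zero at the start.
- telemetry.get_ft_torque(): the same for the moment, N m.
- telemetry.get_finger_gap(): opening from 0.0 (shut) to 1.0 (fully open).
- telemetry.get_grasp_force(): force on a finger pad.
Only numpy, scipy, OpenCV 4.12 (cv2) and the standard library are available. Lean on these libraries where they do the work, as an engineer would, in place of code of your own. Each camera call takes 0.05 s, during which the arm holds its last target. There are 200 camera calls.

## Working session

There is one attempt and no reset: what is moved stays moved. The work goes in short steps, each a Python script; the robot and the scene stay as the last script left them, time stands still between calls to the robot, and variables do not carry over. Pictures are saved under pics/ and viewed, at most 14 in all, crops included, and the job is handed in when it is done.

```bash
mkdir -p pics; ls; cat > h.py <<'E'
import numpy as np, cv2
from cell import r, eyes, telemetry
def ray(P,uv):
    K=P["K"];p=np.array([(uv[0]-K[0][2])/K[0][0],(uv[1]-K[1][2])/K[1][1]])
    rd=np.hypot(*p);s=rd
    for _ in range(30): s=rd/(1+P["k1"]*s*s)
    p=p*(s/rd if rd>0 else 1)
    R=np.array(P["R"]);return -R.T@np.array(P["t"]), R.T@np.array([p[0],p[1],1.])
def atz(P,uv,z):
    c,d=ray(P,uv);return c+d*(z-c[2])/d[2]
def proj(P,X):
    c=np.array(P["R"])@np.array(X,float)+np.array(P["t"]);p=c[:2]/c[2];p=p*(1+P["k1"]*p@p)
    K=P["K"];return np.array([K[0][0]*p[0]+K[0][2],K[1][1]*p[1]+K[1][2]])
def shot(cam,fn=None):
    P=eyes.camera_params(cam);im=eyes.camera(cam)
    if fn: cv2.imwrite("pics/"+fn,cv2.cvtColor(im,cv2.COLOR_RGB2BGR))
    return im,P
def down(yaw): # tool y axis (closing line) at angle yaw from world y... x axis at yaw, z down
    from scipy.spatial.transform import Rotation as Ro
    c,s=np.cos(yaw),np.sin(yaw)
    return Ro.from_matrix(np.array([[c,s,0],[s,-c,0],[0,0,-1.]])).as_quat()
E
python3 - <<'E'
from h import *
Z=dict(keys_mid=5,whistle_mid=7.5,dispenser_mid=36,tin_mid=18,bowl=0,canister=0,clicker=0,bone=0,brush=0)
for cam in("top","scene"):
    im,P=shot(cam,cam+"0.png")
    for n,z in Z.items():
        print(cam,n,[(np.round(d["uv"]),round(d["score"],2),np.round(atz(P,d["uv"],z)[:2])) for d in eyes.pinpoint(cam,n)])
print(telemetry.get_orientation(),telemetry.get_clock(),eyes.camera_params("wrist"),telemetry.get_tool_pos())
E
```

```text
pics
top keys_mid [(array([330., 243.]), 0.86, array([ 500., -191.])), (array([308., 183.]), 0.59, array([ 647., -139.]))]
top whistle_mid [(array([386., 266.]), 0.43, array([ 442., -330.]))]
top dispenser_mid [(array([176., 183.]), 0.5, array([644., 183.])), (array([115., 270.]), 0.18, array([434., 330.]))]
top tin_mid [(array([114., 274.]), 0.62, array([421., 336.]))]
top bowl [(array([253., 253.]), 0.73, array([474.,  -2.]))]
top canister [(array([246., 134.]), 0.93, array([770.,  14.]))]
top clicker [(array([393., 215.]), 0.58, array([ 569., -353.]))]
top bone [(array([105., 213.]), 0.83, array([572., 368.]))]
top brush [(array([332., 137.]), 0.9, array([ 765., -202.]))]
scene keys_mid [(array([219., 190.]), 0.74, array([ 661., -143.])), (array([254., 158.]), 0.44, array([ 496., -190.]))]
scene whistle_mid [(array([246., 131.]), 0.6, array([ 432., -313.]))]
scene dispenser_mid [(array([302., 256.]), 0.76, array([651., 184.]))]
scene tin_mid [(array([415., 249.]), 0.9, array([420., 338.]))]
scene bowl [(array([299., 191.]), 0.55, array([487.,   1.]))]
scene canister [(array([216., 249.]), 0.7, array([779.,  17.]))]
scene clicker [(array([203., 144.]), 0.49, array([ 576., -356.]))]
scene bone [(array([387., 298.]), 0.78, array([566., 372.]))]
scene brush [(array([174., 196.]), 0.8, array([ 767., -209.]))]
[1.77427654e-01 9.84133846e-01 2.08941118e-05 2.66122433e-05] 1.0 {'K': array([[288.39365917,   0.        , 257.42061691],
       [  0.        , 288.39365917, 192.65233151],
       [  0.        ,   0.        ,   1.        ]]), 'k1': -0.0005245492111899271, 'R': array([[ 3.47871949e-01,  9.37542003e-01, -3.15873783e-04],
       [ 8.88849234e-01, -3.29697449e-01,  3.18192759e-01],
       [ 2.98214934e-01, -1.10971099e-01, -9.48025985e-01]]), 't': array([-651.0319884 ,  -41.44535953,  380.19484041])} [227.02786689 609.07568753 231.31244705]
```

```bash
python3 - <<'E'
import cv2
im=cv2.imread("pics/top0.png");cv2.imwrite("pics/top0b.png",cv2.resize(im[100:300,80:420],None,fx=2.3,fy=2.3,interpolation=cv2.INTER_CUBIC))
E
```

```text
(no output)
```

View pics/top0b.png

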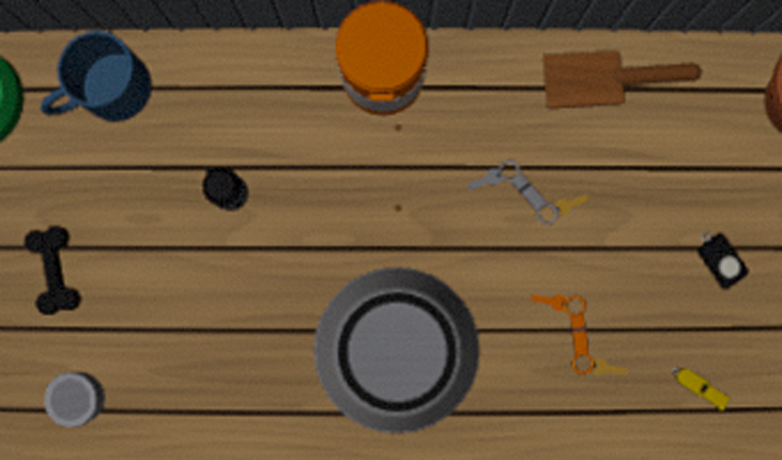

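View pics/scene0.png

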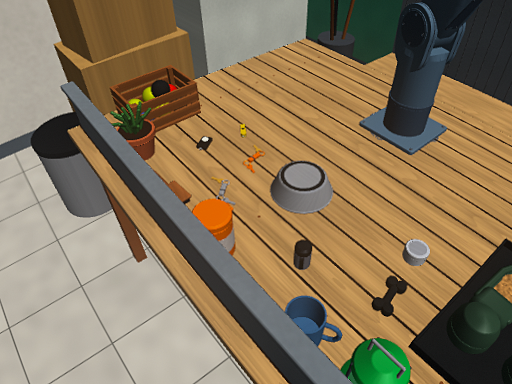

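The silver keys are at about (650,-141), and the orange set at (500,-190) is the decoy. The bowl, tin, dispenser (black in the image), canister and whistle all match the detections. Next I'll fit the bowl circle and go above the tin.

```bash
cat >> h.py <<'E'
def look(cam,names,fn=None):
    im,P=shot(cam,fn);out={}
    for n,z in names.items():
        out[n]=[np.round(atz(P,d["uv"],z)[:2],1).tolist()+[round(d["score"],2)] for d in eyes.pinpoint(cam,n)]
        print(cam,n,out[n])
    return im,P,out
def outline(P,cam,n,z,i=0):
    m=eyes.trace(cam,n)[i]["pixels"].astype(np.uint8)
    c=max(cv2.findContours(m,0,1)[0],key=cv2.contourArea)[:,0]
    return np.array([atz(P,p,z)[:2] for p in c],np.float32)
E
python3 - <<'E'
from h import *
for cam in("top",):
    im,P=shot(cam)
    o=outline(P,cam,"bowl",0);print("bowl rim",cv2.fitEllipse(o))
    o=outline(P,cam,"tin_mid",36);print("tin",cv2.fitEllipse(o))
    o=outline(P,cam,"canister",134);print("can",o.min(0),o.max(0))
    o=outline(P,cam,"dispenser_mid",72);print("disp",o.min(0),o.max(0))
t=telemetry.get_clock()
r.move_to([420,337,130],down(np.pi));print("t",telemetry.get_clock()-t)
im,P,_=look("wrist",dict(tin_mid=18),"w_tin.png")
print(cv2.fitEllipse(outline(P,"wrist","tin_mid",36)))
E
```

```text
bowl rim ((477.8708190917969, -0.02039380371570587), (174.30361938476562, 174.69720458984375), 13.292074203491211)
tin ((425.7940368652344, 337.31610107421875), (54.649452209472656, 65.9686050415039), 15.036338806152344)
can [707.5626   -29.921282] [819.33716  59.25267]
disp [620.2521  154.52998] [662.52466 197.15047]
t 1.3083
wrist tin_mid [[427.8, 342.4, 0.88]]
((421.6598815917969, 343.545166015625), (55.75627136230469, 62.704864501953125), 90.17249298095703)
```

View pics/w_tin.png

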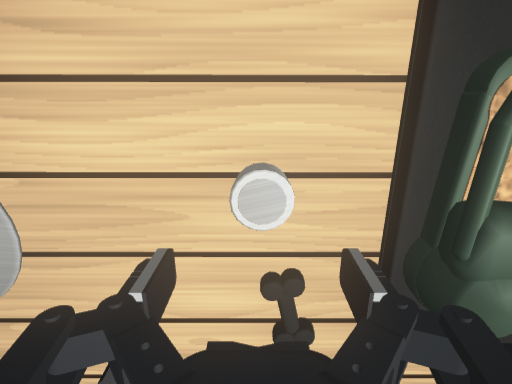

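```bash
cat >> h.py <<'E'
def pick(x,y,z,yaw,F=40):
    q=down(yaw)
    r.move_to([x,y,z+60],q);r.servo_line([x,y,z],max_speed=100);r.clamp(F)
    print("gap",telemetry.get_finger_gap(),"force",telemetry.get_grasp_force())
    r.servo_line([x,y,z+130],max_speed=200)
    print("held gap",telemetry.get_finger_gap(),telemetry.get_grasp_force(),telemetry.get_clock())
def place(x,y,z,yaw,up=120):
    q=down(yaw)
    r.move_to([x,y,z+up],q);r.servo_line([x,y,z+8],max_speed=150);r.servo_line([x,y,z+1],max_speed=30)
    print("F",np.round(telemetry.get_wrist_force(),1));r.let_go();r.pause(.2)
    r.servo_line([x,y,z+up],max_speed=150);print(telemetry.get_clock())
E
python3 - <<'E'
from h import *
r.let_go()
pick(425,342,4,np.pi)
place(660,15,4,np.pi,130)
look("top",dict(tin_mid=18,canister=0))
r.move_to([650,-141,120],down(np.pi))
im,P,_=look("wrist",dict(keys_mid=5,tin_mid=18),"w_keys.png")
o=outline(P,"wrist","keys_mid",5);print(cv2.minAreaRect(o))
for n,p in dict(c=(650,-141,5)).items(): print(proj(P,p))
E
```

```text
gap 0.6580051465858615 force 41.83933122432791
held gap 0.6583539445107809 42.553801524918526 5.2333
F [ 0.4  0.6 -0.2]
9.6917
top tin_mid [[437.9, -320.4, 0.23]]
top canister []
wrist keys_mid [[646.5, -138.0, 0.91]]
wrist tin_mid [[661.9, 20.3, 0.71]]
((517.6220092773438, -171.13143920898438), (39.856998443603516, 58.39948272705078), 0.023813871666789055)
[256.26900301 189.02607377]
```

View pics/w_keys.png

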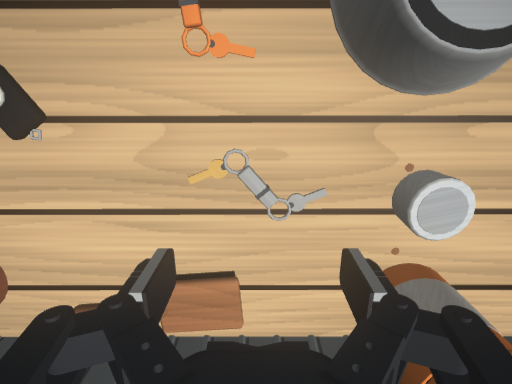

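```bash
python3 - <<'E'
from h import *
_,P=r,eyes.camera_params("wrist")
a,b=atz(P,(236,161),3),atz(P,(279,209),3);m=(a+b)/2;yaw=np.arctan2(b[1]-a[1],b[0]-a[0]);print(a,b,yaw)
x,y=(m[:2]+[646.5,-138])/2;print(x,y)
assert abs(x-647)<6 and abs(y+140)<6
pick(x,y,3,yaw+np.pi if yaw<1.57 else yaw)
if telemetry.get_finger_gap()>.05:
    place(478,0,61,np.pi,90)
look("wrist",dict(keys_mid=63,bowl=0),"w_bowl.png")
r.move_to([645,183,150],down(np.pi))
im,P,_=look("wrist",dict(dispenser_mid=36,tin_mid=18),"w_disp.png")
E
python3 -c "
import cv2,numpy as np
cv2.imwrite('pics/pair.png',np.hstack([cv2.resize(cv2.imread('pics/'+f),(400,300)) for f in('w_bowl.png','w_disp.png')]))"
```

```text
[ 624.72676728 -157.18953956    3.        ] [ 671.74627452 -116.56823178    3.        ] 0.7125226562625131
647.3682604500004 -137.43944283313067
gap 0.1450730946395966 force 39.934746623039246
held gap 0.1432540998949456 39.529550671577454 13.5417
F [-0.   0.2 -0.6]
17.15
wrist keys_mid [[475.8, 0.1, 0.74], [476.3, -152.3, 0.56]]
wrist bowl [[476.0, 3.4, 0.85]]
wrist dispenser_mid [[644.1, 181.9, 0.79]]
wrist tin_mid [[659.1, 17.9, 0.93]]
```

View pics/pair.png

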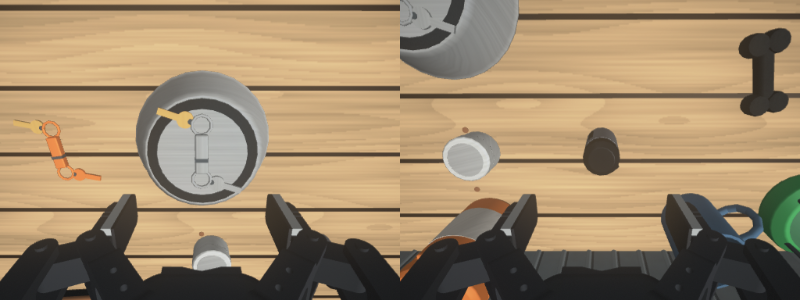

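The keys lie centred on the bowl, and the tin stands at (659,18). Next I'll enlarge the dispenser to find its clip.

```bash
python3 - <<'E'
import cv2,numpy as np
a=cv2.imread("pics/w_disp.png")[140:250,190:330]
s=cv2.imread("pics/scene0.png")[225:285,265:341]
f=lambda i:cv2.resize(cv2.convertScaleAbs(i,alpha=2.6),(390,306),interpolation=2)
cv2.imwrite("pics/dz.png",np.hstack([f(a),f(s)]))
E
```

```text
(no output)
```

View pics/dz.png

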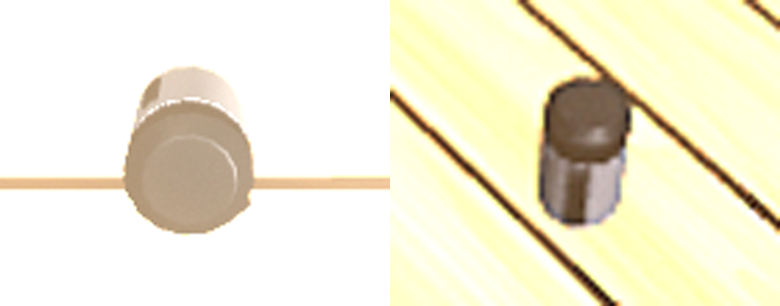

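```bash
python3 - <<'E'
from h import *
P=eyes.camera_params("scene");c=-np.array(P["R"]).T@P["t"];print(c,np.degrees(np.arctan2(c[1]-183,c[0]-645)))
P=eyes.camera_params("wrist")
c=np.array([644,182])
for deg in range(0,100,10):
    u=np.array([np.cos(np.radians(deg)),np.sin(np.radians(deg))])*26
    f=lambda z:np.round((proj(P,[*(c+u),z])-[190,140])*2.785)
    print(deg,f(65),f(45),f(20))
print((proj(P,[*c,72])-[190,140])*2.785)
r.move_to([560,230,150],down(np.radians(180+55)))  # other vantage
look("wrist",dict(dispenser_mid=36),"w_disp2.png")
P=eyes.camera_params("wrist");u,v=proj(P,[644,182,36]).astype(int);print(u,v)
a=cv2.imread("pics/w_disp2.png")[max(v-60,0):v+60,max(u-75,0):u+75]
cv2.imwrite("pics/dz2.png",cv2.resize(cv2.convertScaleAbs(a,alpha=2.6),(500,400),interpolation=2))
E
```

```text
[1033.97263015  523.80101365  750.1591271 ] 41.22344252419528
0 [188. 242.] [188. 216.] [188. 189.]
10 [202. 241.] [202. 215.] [200. 188.]
20 [217. 237.] [215. 212.] [213. 185.]
30 [230. 232.] [227. 207.] [224. 180.]
40 [242. 224.] [238. 199.] [234. 173.]
50 [253. 214.] [248. 190.] [243. 165.]
60 [262. 203.] [256. 180.] [251. 155.]
70 [268. 191.] [263. 168.] [256. 144.]
80 [273. 177.] [267. 156.] [260. 132.]
90 [274. 163.] [268. 142.] [262. 120.]
[187.83392776 171.29435763]
wrist dispenser_mid [[653.8, 27.9, 0.69], [647.3, 181.8, 0.67], [554.5, 346.1, 0.53]]
156 197
```

View pics/dz2.png

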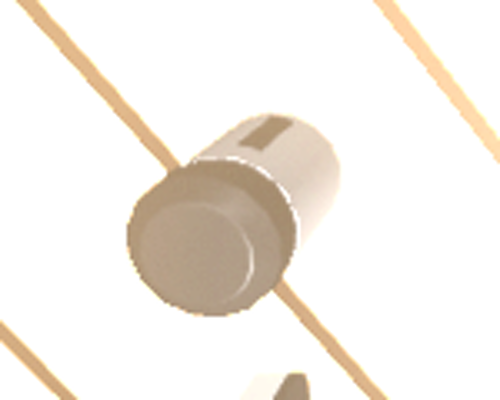

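```bash
python3 - <<'E'
from h import *
pick(645.5,182,18,np.radians(220))
if telemetry.get_finger_gap()>.3: place(478,209,18,np.radians(270))
r.move_to([440,-325,120],down(np.radians(180)))
im,P,_=look("wrist",dict(whistle_mid=7.5),"w_wh.png")
o=outline(P,"wrist","whistle_mid",7.5);print(cv2.minAreaRect(o)); print(o.mean(0),cv2.boxPoints(cv2.minAreaRect(o)))
look("top",dict(dispenser_mid=36,keys_mid=63),"top1.png")
E
python3 -c "
import cv2,numpy as np
cv2.imwrite('pics/pair2.png',np.hstack([cv2.resize(cv2.imread('pics/'+f),(400,300)) for f in('w_wh.png','top1.png')]))"
```

```text
gap 0.46349333815699884 force 40.52157584228553
held gap 0.46234080351345724 40.27911949669942 21.8333
F [ 0.   0.1 -0.8]
25.5
wrist whistle_mid [[436.9, -326.3, 0.58]]
((435.88812255859375, -324.95635986328125), (66.33609771728516, 20.528831481933594), 57.439884185791016)
[ 434.7385  -326.01434] [[ 409.38647 -347.38715]
 [ 426.68872 -358.43542]
 [ 462.38977 -302.52557]
 [ 445.08752 -291.4773 ]]
top dispenser_mid [[484.6, 210.7, 0.51]]
top keys_mid [[561.6, 350.2, 0.7], [499.7, -186.6, 0.5]]
```

View pics/pair2.png

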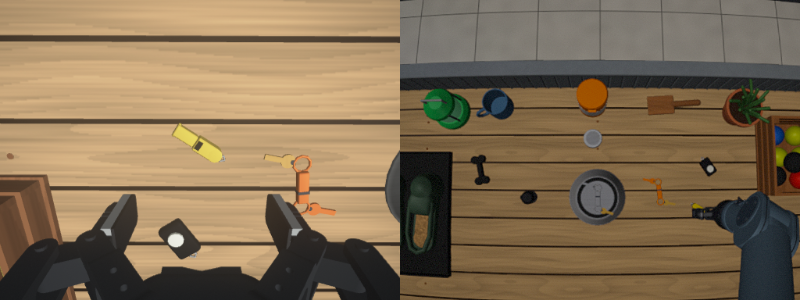

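```bash
python3 - <<'E'
from h import *
pick(436.5,-325.5,3,np.radians(237.4))
if telemetry.get_finger_gap()>.1: place(478,138.5,3,np.radians(270))
r.move_to([478,130,190],down(np.pi))
look("wrist",dict(whistle_mid=7.5,dispenser_mid=36,keys_mid=63,bowl=0,tin_mid=18),"w_end.png")
r.move_to([430,330,250],down(np.pi))
im,P,_=look("top",dict(whistle_mid=7.5,dispenser_mid=36,tin_mid=18,canister=0),"top2.png")
print("bowl",cv2.fitEllipse(outline(P,"top","bowl",0)))
print(telemetry.get_clock())
E
python3 -c "
import cv2,numpy as np
cv2.imwrite('pics/pair3.png',np.hstack([cv2.resize(cv2.imread('pics/'+f),(400,300)) for f in('w_end.png','top2.png')]))"
```

```text
gap 0.20102929371047437 force 39.54019367694855
held gap 0.19485271670588952 39.0284138917923 30.5083
F [ 0.6  0.8 -0.4]
35.3083
wrist whistle_mid [[477.9, 140.7, 0.59]]
wrist dispenser_mid [[478.2, 209.1, 0.94]]
wrist keys_mid [[476.1, 2.3, 0.73], [528.4, 328.7, 0.19]]
wrist bowl [[478.5, 1.5, 0.63]]
wrist tin_mid [[658.1, 18.5, 0.93]]
top whistle_mid [[474.2, 136.1, 0.71], [471.7, -1.9, 0.61]]
top dispenser_mid [[477.4, 211.5, 0.8], [475.7, 3.1, 0.57]]
top tin_mid [[656.3, 7.9, 0.8]]
top canister [[775.4, 13.7, 0.71]]
bowl ((477.5566101074219, -0.02719956636428833), (171.05880737304688, 174.20387268066406), 5.3892130851745605)
37.925
```

View pics/pair3.png

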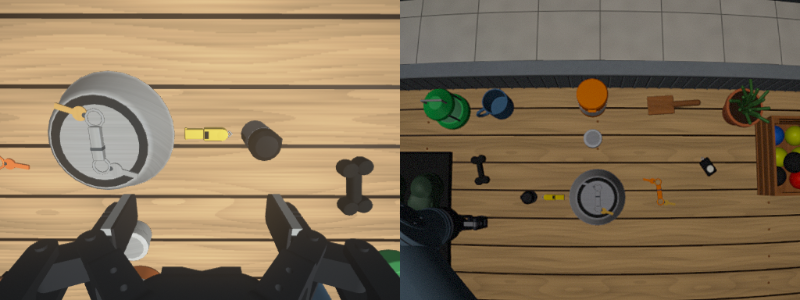

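The pictures show everything in place, the positions are within tolerance, and nothing else has shifted. I'm handing the job in.

```bash
python3 -c "
from cell import r
print(r.close_job())"
```

```text
the job is handed in; nothing more can be done
None
```

The kit is laid out and the job is handed in: keys on the bowl, tin in front of the canister, dispenser left of the bowl and whistle mid-gap all measured within tolerance at about 38 s of the 109 s limit; the hand-in returned no verdict.

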